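Gather the specimens into the carrier tray

TASK

Gather the specimens into the carrier tray: stand the two screw-lid specimen cups upright in the two cells of the cup holder, one to a cell, and take the two blood tubes from the wire rest on the bench and lay them in the two V places of the tray's wire holder, one to a place. The marker pen lying beside the tubes and the wide lidded jar are not specimens: leave them where they are.

Things in the scene. Friction and masses are not known exactly. Their poses are not given: they have to be found in the camera images.
- tray: Carrier tray: shallow open grey plastic tray, 204 (its x) x 166 (its y) x 16 mm high, walls 3 mm, fixed to the bench. Origin: centre of its underside. It holds cup_holder and tube_holder side by side, 52 mm to either side of its centre along its x; which is on which side varies.
- cup_holder: White open box, fixed in the tray: 68 (x) x 136 (y) x 20 mm high, walls and floor 3 mm, one wall across the middle making two equal cells side by side along its y. Cell centres at x 0, y -33 and +33 mm; cells about 62 mm square inside, floor 3 mm above the origin. Origin: centre of underside.
- tube_holder: Wire rest with two V places, fixed in the tray. Base 92 (x) x 68 (y) x 4 mm. Two zigzag wires 4 mm thick along x, at y -21 and +21 mm, 38 mm free between them. Vs at x -26, +26 mm: bottom 20, top 42 mm above the origin, 31 mm wide at top. A tube lies along y across both wires, its axis 34 mm above the origin, its own origin at y 0, cap either way. Origin: centre of underside.
- wire_rest: Wire rest with three V places, fixed on the bench, built like tube_holder (same wires and heights): base 152 (x) x 80 (y) x 4 mm, Vs at x -55, 0, +55 mm. At the start the two tubes and the marker lie in it along its y, in varying order. Origin: centre of underside.
- cup_a: Specimen cup, white, with white screw lid, 52 mm across x 56 mm high: body 45 mm in diameter, lid 52 mm in diameter from 44 to 56 mm height, fixed on. Standing on the bench. Grasp by the lid. Origin: centre of its underside; z up.
- cup_b: Specimen cup exactly like cup_a.
- tube_a: Capped blood tube, round, 81 mm long: glass 12.6 mm thick, cap 16 mm thick over the last 18 mm. Lies level in the wire rest. Origin: on the tube's axis, 31 mm from the round bottom and 50 mm from the cap's end, midway between the wires at the start; its y runs along the tube to the cap (x and z turn as it rolls). Grasp the glass across at the origin, between the wires.
- tube_b: Blood tube exactly like tube_a.
- marker: LOOK-ALIKE, not to be moved: marker pen, 135 mm long and 16 mm thick, white with a long cap, loose in the third V place of the wire rest. Origin: middle of its underside; y along it.
- jar: LOOK-ALIKE, not to be moved: round white jar with a knobbed lid, 73 mm across and 97 mm high, wider and taller than the cups, loose on the bench. Origin: centre of its underside.
Not all that is in view belongs to the job. What is shaped like the tube_a but red is not meant.

How it is judged:
At the end, for the whole second after the job is handed in: One cup upright (7 degrees) on the floor of each cell; one tube down in each V of the tube holder (8 mm across, 15 mm along, 9 degrees, axis 28 to 40 mm above the holder's underside); marker and jar within 15 mm of their start, jar upright; all at rest ((((x of cup_a in the frame of cup_holder between -0.013 and 0.013 m and y of cup_a in the frame of cup_holder between -0.046 and -0.02 m and z of cup_a in the frame of cup_holder between -0.004 and 0.01 m) and (x of cup_b in the frame of cup_holder between -0.013 and 0.013 m and y of cup_b in the frame of cup_holder between 0.02 and 0.046 m and z of cup_b in the frame of cup_holder between -0.004 and 0.01 m)) or ((x of cup_a in the frame of cup_holder between -0.013 and 0.013 m and y of cup_a in the frame of cup_holder between 0.02 and 0.046 m and z of cup_a in the frame of cup_holder between -0.004 and 0.01 m) and (x of cup_b in the frame of cup_holder between -0.013 and 0.013 m and y of cup_b in the frame of cup_holder between -0.046 and -0.02 m and z of cup_b in the frame of cup_holder between -0.004 and 0.01 m))) and (((x of tube_a in the frame of tube_holder between -0.034 and -0.018 m and y of tube_a in the frame of tube_holder between -0.015 and 0.015 m and z of tube_a in the frame of tube_holder between 0.028 and 0.0405 m) and (x of tube_b in the frame of tube_holder between 0.018 and 0.034 m and y of tube_b in the frame of tube_holder between -0.015 and 0.015 m and z of tube_b in the frame of tube_holder between 0.028 and 0.0405 m)) or ((x of tube_a in the frame of tube_holder between 0.018 and 0.034 m and y of tube_a in the frame of tube_holder between -0.015 and 0.015 m and z of tube_a in the frame of tube_holder between 0.028 and 0.0405 m) and (x of tube_b in the frame of tube_holder between -0.034 and -0.018 m and y of tube_b in the frame of tube_holder between -0.015 and 0.015 m and z of tube_b in the frame of tube_holder between 0.028 and 0.0405 m))) and angle between each of cup_a, cup_b, jar's own z axis and vertical below 0.12 rad and angle between the y axis of each of tube_a, tube_b and the y axis of tube_holder, either way round below 0.15 rad and distance of each of marker, jar from where it was at the start of the episode below 0.015 m and linear speed of each of cup_a, cup_b, tube_a, tube_b, marker, jar below 0.02 m/s); the robot touches nothing.
It also fails if it takes over 106 s, if anything falls off the work surface, if the arm or the gripper's body presses on something with over 40 N, if the wrist force passes 120 N, or if a joint passes its speed limit or range.

ROBOT

A 7-joint arm with a two-finger parallel gripper is mounted at the origin on a cart in front of the work surface, level with it; the furniture and walls round the work are solid. World frame = base frame: x ahead of the robot, y to its left, z up, the work surface at z = 0. Lengths are in m, angles in rad, forces in N, time in s.
With the tool pointing down it reaches from about 0.4 to 0.85 m from the base axis. Payload 4.5 kg.
Tool frame: the origin (TCP) lies at the very end of the fingers, on their centre line; the grasp point (between the pads) lies 19 mm behind it; z points along the fingers, y is the line along which they close (so a half turn about z gives the same grasp; the last joint's range is limited). The gripper opens to 85 mm and grips with 20 to 120 N. Pads are 22 mm wide; open, the fingers measure 114 mm over their backs; the gripper's body (76 mm by 85 mm) begins 54 mm behind the grasp point. The pads swing forward as they close: fully open they stand 13 mm farther back than shut.
Start: joints at [1.304, 0.689, -0.195, 1.565, 0.157, 0.902, -0.215], TCP at [0.185, -0.597, 0.231] pointing down, gripper open.
Joint ranges: [-3.01, 3.01], [-0.46, 2.08], [-1.47, 1.51], [0.13, 2.56], [-1, 4.14], [0.04, 2.09], [-2.66, 2.66]. Speed limits (rad/s): [2.57, 2.57, 3.14, 3.14, 3.14, 3.14, 3.14].

INTERFACE

Orientations are given as a rotation vector (axis times angle).
In Python, from cell import ctrl gives the robot as it stands. The module is installed in compiled form; this text tells all that it offers.
- The arm moves only by the tool carry_out, never from a script. Its argument "series" is a list of rows, each an object of numbers: "wx", "wy", "wz": the turn, a rotation vector about the world's x, y, z in degrees; "tx", "ty", "tz": the shift along the world's x, y, z in cm; "claw": the finger opening in cm, from 0 to 8.54. In form: [{"wx": .., "wy": .., "wz": .., "tx": .., "ty": .., "tz": .., "claw": ..}, ...]. A call has 1 to 10 rows; each row shifts and turns the commanded pose from where the row before left it; what a row does not reach is not made up. A row lasts 1/10 s, in which the tool goes at most 50 mm and 8.59 degrees, less where a joint would pass 70% of its speed; a pose out of reach is approached as far as the arm can. A call is refused whole if a number of a shift passes 5 or a number of a turn 8.59, either way. A call with a gripper value outside its range is refused whole. The fingers move at their own pace and stop on an object; the grip force is fixed at half the most. Time passes only in rows, so rows that do not move let the fingers close. It gives the time, the measured TCP pose, the force, the opening and the grip force at its end, in the units of the state.
- ctrl.get_obs(): the state, without advancing time (a new reading comes with each control period).
- ctrl.capture(name): name is "scene" or "top"; returns a dict with "pixels" (480x640x3 uint8, blue, green, red), "fx", "fy", "cx", "cy" (pixels), "R" (3x3) and "t" (3): a world point X has camera coordinates R X + t. Camera axes: x right, y down, z forward; pixel columns grow to the right and rows downward; lengths in m; the calibration is good to about 2 mm. A picture is of the moment at which its call begins. There is no depth.
- ctrl.close_job(): hands the job in; it is judged then, once.
The state is a dict: "clock": time; "joint_positions": joint angles; "joint_velocities": joint speeds; "joint_efforts": joint torques, N m; "eef_pos": TCP position; "tcp_rot": TCP orientation; "force": force on the tool from outside, world axes, zero at the start; "torque": the same for the moment, N m; "finger_gap": finger opening in m; "gripper_force": force on a finger pad.
Only numpy, scipy, OpenCV 4.12 (cv2) and the standard library are available. Lean on these libraries where they do the work, as an engineer would, in place of code of your own. Each camera call takes 0.05 s, during which the arm holds its last target. There are 200 camera calls.

## Working session

There is one attempt and no reset: what is moved stays moved. The work goes in short steps, Python scripts to look and compute and a tool call to move; the robot and the scene stay as the last step left them, time stands still between calls to the robot, and variables do not carry over. Pictures are saved under pics/ and viewed, at most 14 in all, crops included, and the job is handed in when it is done.

Besides the shell and the picture viewer there is one more tool, called after "Emit:" by a JSON object that holds its "fn" and its "kwargs". carry_out: Moves the arm, as the interface text tells. Its arguments: {"type":"object","properties":{"series":{"type":"array"}},"required":["series"]}

```bash
mkdir -p pics && cat > h.py <<'E'
import cv2, numpy as np
from cell import ctrl
def snap(name,out):
    c=ctrl.capture(name); cv2.imwrite('pics/'+out+'.png',c['pixels']); np.savez('pics/'+out+'.npz',**c); return c
def world(c,u,v,z):
    R=np.array(c['R']);t=np.array(c['t']).ravel()
    d=R.T@np.array([(u-c['cx'])/c['fx'],(v-c['cy'])/c['fy'],1]); o=-R.T@t
    return o+d*(z-o[2])/d[2]
def proj(c,X):
    p=np.array(c['R'])@np.array(X)+np.array(c['t']).ravel(); return p[0]/p[2]*c['fx']+c['cx'],p[1]/p[2]*c['fy']+c['cy']
E
python3 - <<'E'
from h import *
for n in('scene','top'):
    c=snap(n,n+'0'); print(n,c['fx'],c['cx'],c['cy'],np.round(c['R'],3).tolist(),np.round(-np.array(c['R']).T@np.array(c['t']).ravel(),3))
o=ctrl.get_obs(); print(o)
E
```

```text
scene 502.132343287248 320.87577884371166 234.16997529105777 [[-0.752, -0.659, -0.006], [-0.465, 0.537, -0.704], [0.467, -0.527, -0.71]] [0.031 0.826 0.822]
top 551.3579096918361 312.39314168038356 237.5684907464901 [[0.009, -1.0, -0.006], [-0.992, -0.008, -0.125], [0.124, 0.007, -0.992]] [0.363 0.256 1.459]
{'clock': 0.1, 'joint_positions': array([ 1.30380147,  0.68990664, -0.19452526,  1.56625612,  0.15731978,
        0.90253388, -0.21509139]), 'joint_velocities': array([ 0.00117816, -0.0018545 ,  0.0002151 , -0.0045123 , -0.00017583,
       -0.00019492,  0.00085574]), 'joint_efforts': array([-3.14429679e-03, -5.40603375e+01, -1.27120614e+00, -1.58987314e+01,
        9.48867586e-03,  4.37148294e-03,  1.47457990e-05]), 'eef_pos': array([ 0.18494875, -0.59637838,  0.23055604]), 'tcp_rot': array([-3.10445978e+00, -4.70619089e-01,  6.21115705e-04]), 'force': array([ 1.35552007,  0.31957366, -0.66585115]), 'torque': array([-0.00195108, -0.00183332,  0.02486223]), 'gripper_force': 0.0, 'finger_gap': 0.08548270654162948}
```

View pics/top0.png

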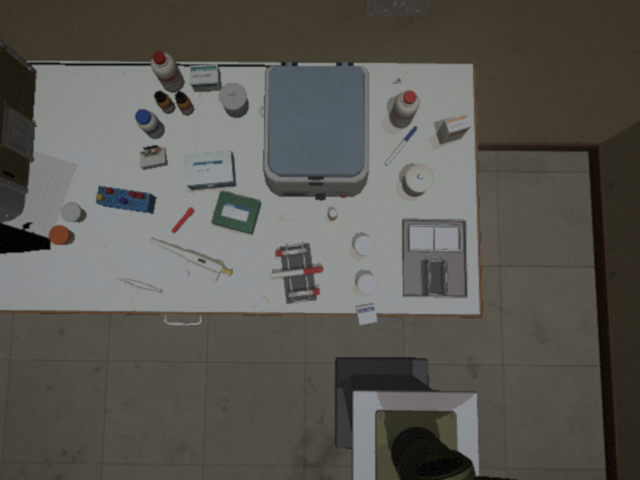

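View pics/scene0.png

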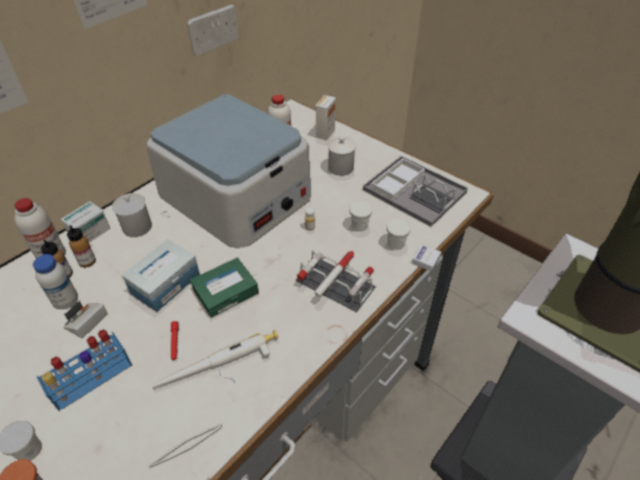

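Candidates from the top view:
- **Cups:** the two white-lidded ones at (363,244) and (365,283). The grey tub at (71,212) and the orange-lidded one at (60,234) are distractors.
- **Jar:** the knobbed one at (417,178).
- **Tubes and marker:** in the rest at (298,271). The red tube at (182,220) is a distractor.
- **Tray:** at (435,257).

Next is one close crop to check this.

```bash
python3 - <<'E'
from h import *
a=cv2.imread('pics/top0.png'); 
l=cv2.resize(a[225:315,260:335],None,fx=5.2,fy=5.2,interpolation=cv2.INTER_CUBIC)
r=cv2.resize(a[210:305,395:475],None,fx=5,fy=5,interpolation=cv2.INTER_CUBIC)
h=max(l.shape[0],r.shape[0]); p=lambda i:cv2.copyMakeBorder(i,0,h-i.shape[0],0,0,0)
cv2.imwrite('pics/crop0.png',np.hstack([p(l),p(r)])); print(l.shape,r.shape)
b=cv2.imread('pics/scene0.png')[180:320,280:480]; cv2.imwrite('pics/crop1.png',cv2.resize(b,None,fx=4,fy=4,interpolation=cv2.INTER_CUBIC))
E
```

```text
(468, 390, 3) (475, 400, 3)
```

View pics/crop0.png

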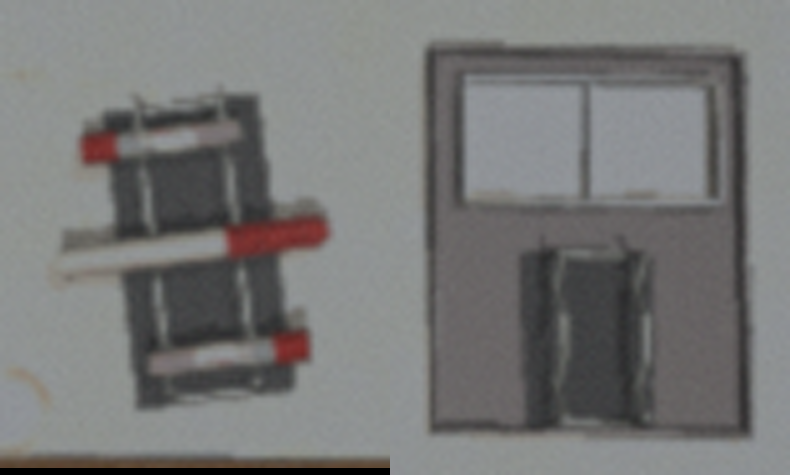

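View pics/crop1.png

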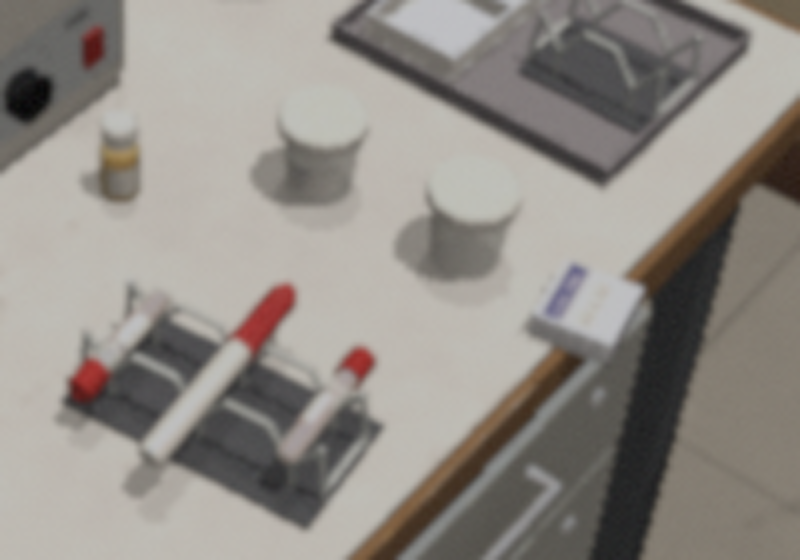

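```bash
python3 - <<'E'
from h import *
c=dict(np.load('pics/top0.npz')); s=dict(np.load('pics/scene0.npz'))
L=lambda x,y,z:np.round(world(c,x/5.2+260-.4,y/5.2+225-.4,z),4)[:2]
Rr=lambda x,y,z:np.round(world(c,(x-390)/5+395-.4,y/5+210-.4,z),4)[:2]
b=[L(*p,.004) for p in((104,110),(258,95),(295,390),(137,407))]; print('rest',b,np.mean(b,0))
for n,e,bt in(('up',(82,150),(240,132)),('low',(309,347),(150,362))):
    E=L(*e,.034);B=L(*bt,.034);d=(E-B)/np.linalg.norm(E-B);print(n,E,B,np.linalg.norm(E-B),'mid-orig',(E+B)/2-d*.0095,np.degrees(np.arctan2(d[1],d[0])))
t=[Rr(*p,.016) for p in((428,46),(742,50),(750,435),(432,432))]; print('tray',t,np.mean(t,0))
h=[Rr(*p,.02) for p in((460,73),(718,79),(722,205),(458,200))]; print('cuph',h,np.mean(h,0))
h=[Rr(*p,.020) for p in((522,250),(655,252),(655,425),(522,425))]; print('tubeh',h,np.mean(h,0))
h=[Rr(*p,.042) for p in((545,240),(622,238))]; print('wire ends',h)
# lids: bright blob
g=cv2.cvtColor(c['pixels'],cv2.COLOR_BGR2GRAY)
for (u,v) in((363,244),(365,283),(417,178)):
    r=g[v-16:v+17,u-16:u+17]; cir=cv2.HoughCircles(cv2.resize(cv2.GaussianBlur(r,(3,3),0),None,fx=4,fy=4,interpolation=cv2.INTER_CUBIC),cv2.HOUGH_GRADIENT,1,200,param1=80,param2=12,minRadius=32,maxRadius=60)
    if cir is not None:
        x,y,q=cir[0,0]; x=x/4+u-16;y=y/4+v-16;print((u,v),x,y,q/4,world(c,x,y,.056)[:2])
for p in((360.75,210),(398.25,227)): print('scene',world(s,*p,.056)[:2])
for p in((350,273),): print(p)
cv2.imwrite('pics/crop2.png',cv2.resize(c['pixels'][225:305,335:400],None,fx=7,fy=7,interpolation=cv2.INTER_CUBIC))
E
```

```text
rest [array([0.5227, 0.3535]), array([0.5311, 0.2749]), array([0.3815, 0.2548]), array([0.3723, 0.3344])] [0.4519 0.3044]
up [0.4992 0.3622] [0.5089 0.2834] 0.07939477312770662 mid-orig [0.50521066 0.31337117] 97.0176036714001
low [0.4023 0.2481] [0.3942 0.3267] 0.07901626414859159 mid-orig [0.39727615 0.29684995] -84.11624296355654
tray [array([0.5959, 0.0294]), array([ 0.5951, -0.1365]), array([ 0.3926, -0.1355]), array([0.3927, 0.0295])] [ 0.494075 -0.053275]
cuph [array([0.581 , 0.0133]), array([ 0.5789, -0.1224]), array([ 0.5122, -0.1229]), array([0.5137, 0.0152])] [ 0.54645 -0.0542 ]
tubeh [array([ 0.4877, -0.0179]), array([ 0.4872, -0.0873]), array([ 0.3973, -0.0854]), array([ 0.3966, -0.0165])] [ 0.4422   -0.051775]
wire ends [array([ 0.491 , -0.0256]), array([ 0.4924, -0.0652])]
(417, 178) 418.375 178.625 12.85 [ 0.69534586 -0.00747441]
scene [0.51735252 0.14080792]
scene [0.42191875 0.13053564]
(350, 273)
```

View pics/crop2.png

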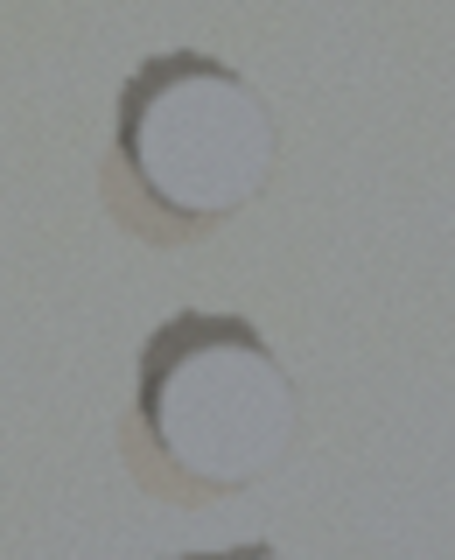

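The crops confirm the choice. The rest holds two short capped tubes in its outer Vs, and the long marker lies in the middle V. The tray has the cup holder on its far (+x) side and the tube holder on its near side. The lid centres are at about (364,244.9) and (367.2,283.5). I'm starting the approach.

```bash
python3 - <<'E'
from h import *
c=dict(np.load('pics/top0.npz')); s=dict(np.load('pics/scene0.npz'))
for p in((364.0,244.9),(367.2,283.5)): print(world(c,p[0]-.4,p[1]-.4,.056)[:2])
print('box',world(c,356,305,.02)[:2],world(c,377,305,.02)[:2])
E
```

```text
[0.52204521 0.13506197]
[0.42358626 0.12718842]
box [0.36833204 0.15200187] [0.36882744 0.09766926]
```

Emit:
{"fn": "carry_out", "kwargs": {"series": [{"tx": 3.2, "ty": 2.5, "wz": 7.3}, {"tx": 3.2, "ty": 2.5, "wz": 7.3}, {"tx": 3.2, "ty": 2.5, "wz": 7.3}, {"tx": 3.2, "ty": 2.5, "wz": 7.3}, {"tx": 3.2, "ty": 2.5, "wz": 7.3}, {"tx": 3.2, "ty": 2.5, "wz": 7.3}, {"tx": 3.2, "ty": 2.5, "wz": 7.3}, {"tx": 3.2, "ty": 2.5, "wz": 7.3}, {"tx": 3.2, "ty": 2.5, "wz": 7.3}, {"tx": 3.2, "ty": 2.5, "wz": 7.1}]}}

```text
schema error: expected keys wx, wy, wz, tx, ty, tz, claw
```

Emit:
{"fn": "carry_out", "kwargs": {"series": [{"tx": 3.2, "ty": 2.5, "tz": 0, "wx": 0, "wy": 0, "wz": 7.3, "claw": 7.5}, {"tx": 3.2, "ty": 2.5, "tz": 0, "wx": 0, "wy": 0, "wz": 7.3, "claw": 7.5}, {"tx": 3.2, "ty": 2.5, "tz": 0, "wx": 0, "wy": 0, "wz": 7.3, "claw": 7.5}, {"tx": 3.2, "ty": 2.5, "tz": 0, "wx": 0, "wy": 0, "wz": 7.3, "claw": 7.5}, {"tx": 3.2, "ty": 2.5, "tz": 0, "wx": 0, "wy": 0, "wz": 7.3, "claw": 7.5}, {"tx": 3.2, "ty": 2.5, "tz": 0, "wx": 0, "wy": 0, "wz": 7.3, "claw": 7.5}, {"tx": 3.2, "ty": 2.5, "tz": 0, "wx": 0, "wy": 0, "wz": 7.3, "claw": 7.5}, {"tx": 3.2, "ty": 2.5, "tz": 0, "wx": 0, "wy": 0, "wz": 7.3, "claw": 7.5}, {"tx": 3.2, "ty": 2.5, "tz": 0, "wx": 0, "wy": 0, "wz": 7.3, "claw": 7.5}, {"tx": 3.2, "ty": 2.5, "tz": 0, "wx": 0, "wy": 0, "wz": 7.1, "claw": 7.5}]}}

```text
clock: 1.1
eef_pos: [0.5059, -0.3458, 0.2309]
tcp_rot: [-2.215, -2.227, 0.001]
force: [0.5, -1.2, -0.1]
finger_gap: 0.0749
gripper_force: 0.0
```

Emit:
{"fn": "carry_out", "kwargs": {"series": [{"tx": 0.2, "ty": 4.8, "tz": 0, "wx": 0, "wy": 0, "wz": 0, "claw": 7.5}, {"tx": 0.2, "ty": 4.8, "tz": 0, "wx": 0, "wy": 0, "wz": 0, "claw": 7.5}, {"tx": 0.2, "ty": 4.8, "tz": 0, "wx": 0, "wy": 0, "wz": 0, "claw": 7.5}, {"tx": 0.2, "ty": 4.8, "tz": 0, "wx": 0, "wy": 0, "wz": 0, "claw": 7.5}, {"tx": 0.2, "ty": 4.8, "tz": 0, "wx": 0, "wy": 0, "wz": 0, "claw": 7.5}, {"tx": 0.2, "ty": 4.8, "tz": 0, "wx": 0, "wy": 0, "wz": 0, "claw": 7.5}, {"tx": 0.2, "ty": 4.8, "tz": -2, "wx": 0, "wy": 0, "wz": 0, "claw": 7.5}, {"tx": 0, "ty": 4.8, "tz": -2, "wx": 0, "wy": 0, "wz": 0, "claw": 7.5}, {"tx": 0, "ty": 4.8, "tz": -3, "wx": 0, "wy": 0, "wz": 0, "claw": 7.5}, {"tx": 0, "ty": 5, "tz": -3, "wx": 0, "wy": 0, "wz": 0, "claw": 7.5}]}}

```text
clock: 2.1
eef_pos: [0.5189, 0.1201, 0.1396]
tcp_rot: [2.221, 2.222, -0.0]
force: [1.7, -0.6, 1.1]
finger_gap: 0.0749
gripper_force: 0.0
```

```bash
python3 - <<'E'
from h import *
c=snap('scene','s1'); o=ctrl.get_obs(); print(o['eef_pos'],proj(c,o['eef_pos']))
cv2.imwrite('pics/s1c.png',cv2.resize(c['pixels'][130:330,260:500],None,fx=3,fy=3,interpolation=cv2.INTER_CUBIC))
E
```

```text
[0.51628202 0.13122602 0.13675389] (np.float64(365.80047203484986), np.float64(180.21380287132703))
```

View pics/s1c.png

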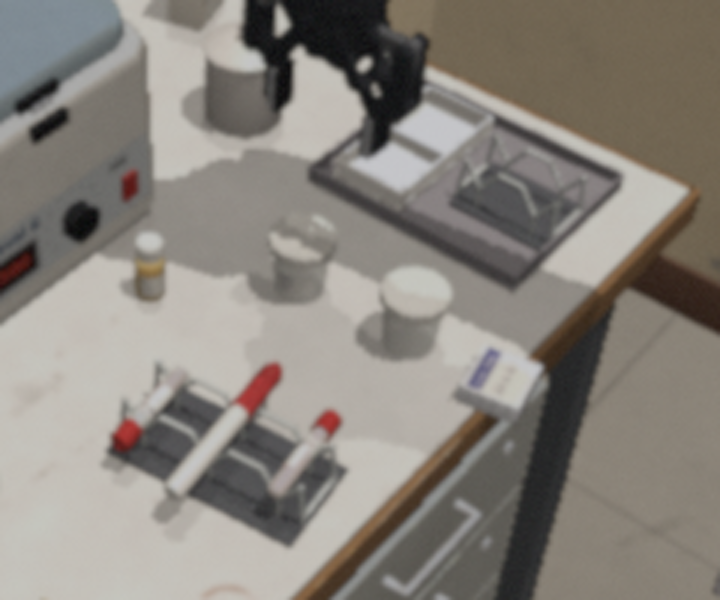

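The view shows the fingers straddling the far cup, with the cup's lid at about (302,240) in the crop. Both fingers are clear of the other cup, so I'm descending and closing.

Emit:
{"fn": "carry_out", "kwargs": {"series": [{"tx": 0, "ty": 0, "tz": 0, "wx": 0, "wy": 0, "wz": 0, "claw": 7.5}, {"tx": 0, "ty": 0, "tz": -2, "wx": 0, "wy": 0, "wz": 0, "claw": 7.5}, {"tx": 0, "ty": 0, "tz": -2, "wx": 0, "wy": 0, "wz": 0, "claw": 7.5}, {"tx": 0, "ty": 0, "tz": -2, "wx": 0, "wy": 0, "wz": 0, "claw": 7.5}, {"tx": 0, "ty": 0, "tz": -2, "wx": 0, "wy": 0, "wz": 0, "claw": 7.5}, {"tx": 0, "ty": 0, "tz": -2, "wx": 0, "wy": 0, "wz": 0, "claw": 7.5}, {"tx": 0, "ty": 0, "tz": 0, "wx": 0, "wy": 0, "wz": 0, "claw": 7.5}, {"tx": 0, "ty": 0, "tz": 0, "wx": 0, "wy": 0, "wz": 0, "claw": 7.5}, {"tx": 0, "ty": 0, "tz": 0, "wx": 0, "wy": 0, "wz": 0, "claw": 7.5}]}}

```text
clock: 3.05
eef_pos: [0.52, 0.1182, 0.0417]
tcp_rot: [2.221, 2.22, 0.002]
force: [-0.5, 0.0, -0.6]
finger_gap: 0.0749
gripper_force: 0.0
```

Emit:
{"fn": "carry_out", "kwargs": {"series": [{"tx": 0, "ty": 0, "tz": 0, "wx": 0, "wy": 0, "wz": 0, "claw": 4.5}, {"tx": 0, "ty": 0, "tz": 0, "wx": 0, "wy": 0, "wz": 0, "claw": 4.5}, {"tx": 0, "ty": 0, "tz": 0, "wx": 0, "wy": 0, "wz": 0, "claw": 4.5}, {"tx": 0, "ty": 0, "tz": 0, "wx": 0, "wy": 0, "wz": 0, "claw": 4.5}, {"tx": 0, "ty": 0, "tz": 0, "wx": 0, "wy": 0, "wz": 0, "claw": 4.5}, {"tx": 0, "ty": 0, "tz": 0, "wx": 0, "wy": 0, "wz": 0, "claw": 4.5}]}}

```text
clock: 3.65
eef_pos: [0.52, 0.1183, 0.0421]
tcp_rot: [2.22, 2.22, 0.002]
force: [-0.8, -2.2, 9.0]
finger_gap: 0.0462
gripper_force: 54.1
```

```bash
python3 - <<'E'
from h import *
c=snap('scene','s2'); o=ctrl.get_obs(); print(o['eef_pos'],o['finger_gap'],o['gripper_force'])
cv2.imwrite('pics/s2c.png',cv2.resize(c['pixels'][130:290,290:450],None,fx=3,fy=3,interpolation=cv2.INTER_CUBIC))
E
```

```text
[0.51998749 0.11830144 0.04209   ] 0.04629329418619737 54.06397998332977
```

View pics/s2c.png

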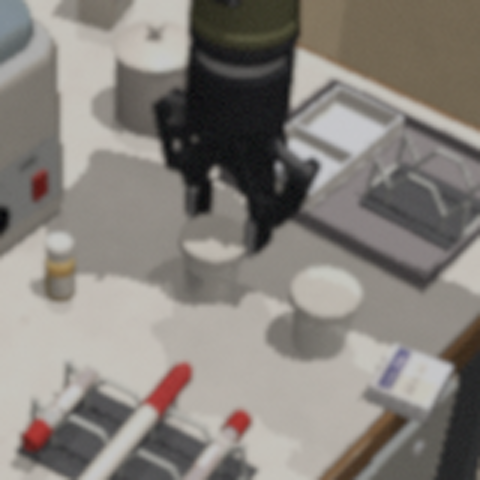

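The crop shows the grasp sits off-centre towards -y: the fingers are at about (225,225), and the lid reaches left of them. The arm stopped short because missed reach isn't made up. I'll open, shift and grasp again.

Emit:
{"fn": "carry_out", "kwargs": {"series": [{"tx": 0, "ty": 0, "tz": 0, "wx": 0, "wy": 0, "wz": 0, "claw": 7.5}, {"tx": 0, "ty": 0, "tz": 0, "wx": 0, "wy": 0, "wz": 0, "claw": 7.5}, {"tx": 0, "ty": 0, "tz": 0, "wx": 0, "wy": 0, "wz": 0, "claw": 7.5}, {"tx": 0, "ty": 0.7, "tz": -0.4, "wx": 0, "wy": 0, "wz": 0, "claw": 7.5}, {"tx": 0, "ty": 0.7, "tz": -0.4, "wx": 0, "wy": 0, "wz": 0, "claw": 7.5}, {"tx": 0, "ty": 0.7, "tz": -0.4, "wx": 0, "wy": 0, "wz": 0, "claw": 7.5}, {"tx": 0, "ty": 0, "tz": 0, "wx": 0, "wy": 0, "wz": 0, "claw": 7.5}, {"tx": 0, "ty": 0, "tz": 0, "wx": 0, "wy": 0, "wz": 0, "claw": 7.5}, {"tx": 0, "ty": 0, "tz": 0, "wx": 0, "wy": 0, "wz": 0, "claw": 7.5}]}}

```text
clock: 4.6
eef_pos: [0.5191, 0.1392, 0.0286]
tcp_rot: [2.221, 2.222, -0.001]
force: [0.0, -1.1, 0.1]
finger_gap: 0.0751
gripper_force: 0.0
```

Emit:
{"fn": "carry_out", "kwargs": {"series": [{"tx": 0, "ty": 0, "tz": 0, "wx": 0, "wy": 0, "wz": 0, "claw": 4.5}, {"tx": 0, "ty": 0, "tz": 0, "wx": 0, "wy": 0, "wz": 0, "claw": 4.5}, {"tx": 0, "ty": 0, "tz": 0, "wx": 0, "wy": 0, "wz": 0, "claw": 4.5}, {"tx": 0, "ty": 0, "tz": 0, "wx": 0, "wy": 0, "wz": 0, "claw": 4.5}, {"tx": 0, "ty": 0, "tz": 0, "wx": 0, "wy": 0, "wz": 0, "claw": 4.5}, {"tx": 0, "ty": 0, "tz": 0, "wx": 0, "wy": 0, "wz": 0, "claw": 4.5}]}}

```text
clock: 5.2
eef_pos: [0.5194, 0.1392, 0.0292]
tcp_rot: [2.221, 2.221, 0.0]
force: [-1.2, -0.4, 6.1]
finger_gap: 0.0499
gripper_force: 61.2
```

Emit:
{"fn": "carry_out", "kwargs": {"series": [{"tx": 0, "ty": 0, "tz": 1, "wx": 0, "wy": 0, "wz": 0, "claw": 4.5}, {"tx": 0, "ty": 0, "tz": 2, "wx": 0, "wy": 0, "wz": 0, "claw": 4.5}, {"tx": 0, "ty": 0, "tz": 2, "wx": 0, "wy": 0, "wz": 0, "claw": 4.5}, {"tx": 0, "ty": 0, "tz": 2, "wx": 0, "wy": 0, "wz": 0, "claw": 4.5}, {"tx": 0.3, "ty": -2.5, "tz": 0, "wx": 0, "wy": 0, "wz": 0, "claw": 4.5}, {"tx": 0.3, "ty": -2.5, "tz": 0, "wx": 0, "wy": 0, "wz": 0, "claw": 4.5}, {"tx": 0.3, "ty": -2.5, "tz": 0, "wx": 0, "wy": 0, "wz": 0, "claw": 4.5}, {"tx": 0.3, "ty": -2.5, "tz": 0, "wx": 0, "wy": 0, "wz": 0, "claw": 4.5}, {"tx": 0.3, "ty": -2.5, "tz": 0, "wx": 0, "wy": 0, "wz": 0, "claw": 4.5}]}}

```text
clock: 6.1
eef_pos: [0.5342, 0.0134, 0.0991]
tcp_rot: [2.221, 2.222, 0.0]
force: [0.4, -0.8, -0.3]
finger_gap: 0.0497
gripper_force: 62.1
```

Emit:
{"fn": "carry_out", "kwargs": {"series": [{"tx": 0.3, "ty": -2.5, "tz": 0, "wx": 0, "wy": 0, "wz": 0, "claw": 4.5}, {"tx": 0.3, "ty": -2.5, "tz": 0, "wx": 0, "wy": 0, "wz": 0, "claw": 4.5}, {"tx": 0.3, "ty": -2.5, "tz": 0, "wx": 0, "wy": 0, "wz": 0, "claw": 4.5}, {"tx": 0.3, "ty": -2, "tz": 0, "wx": 0, "wy": 0, "wz": 0, "claw": 4.5}, {"tx": 0, "ty": 0, "tz": 0, "wx": 0, "wy": 0, "wz": 0, "claw": 4.5}, {"tx": 0, "ty": 0, "tz": 0, "wx": 0, "wy": 0, "wz": 0, "claw": 4.5}, {"tx": 0, "ty": 0, "tz": 0, "wx": 0, "wy": 0, "wz": 0, "claw": 4.5}]}}

```text
clock: 6.8
eef_pos: [0.5461, -0.0787, 0.099]
tcp_rot: [-2.218, -2.224, -0.002]
force: [-0.3, 0.3, 0.1]
finger_gap: 0.0495
gripper_force: 62.1
```

```bash
python3 - <<'E'
from h import *
c=snap('scene','s3'); o=ctrl.get_obs(); print(o['eef_pos'],o['finger_gap'],o['gripper_force'])
cv2.imwrite('pics/s3c.png',cv2.resize(c['pixels'][90:240,330:500],None,fx=4,fy=4,interpolation=cv2.INTER_CUBIC))
E
```

```text
[ 0.54611576 -0.0786819   0.09890774] 0.04941336003229203 62.12793946266174
```

View pics/s3c.png

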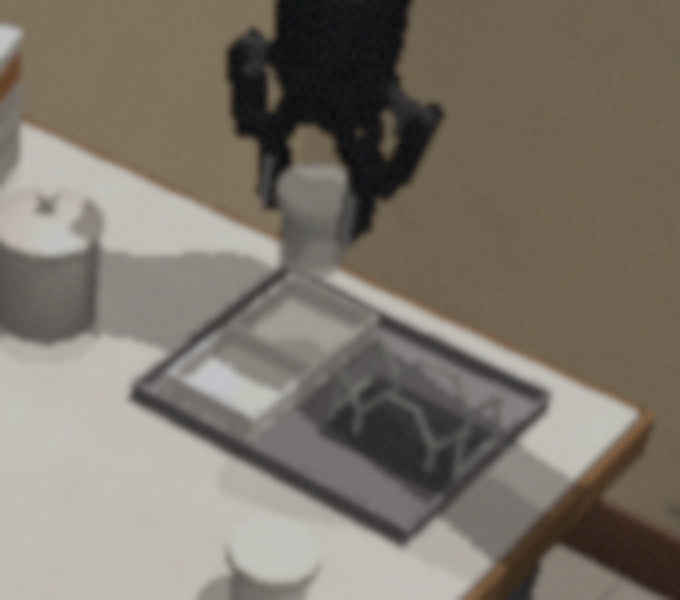

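```bash
python3 - <<'E'
from h import *
c=dict(np.load('pics/s3.npz'))
for z in(.12,.126): print(world(c,(314-2)/4+330,(180-2)/4+90,z))
print(proj(c,[.546,-.0787,.126]),proj(c,[.546,-.0787,.07]))
E
```

```text
[ 0.55794115 -0.09304924  0.12      ]
[ 0.55343596 -0.08520114  0.126     ]
(np.float64(409.03647280673465), np.float64(136.81248652749)) (np.float64(406.3619643818332), np.float64(155.72643472664123))
```

The cup hangs upright above the far cell, with its lid at about (314,180) in the crop. That matches the TCP to about 4 mm, so I'm lowering it.

Emit:
{"fn": "carry_out", "kwargs": {"series": [{"tx": 0, "ty": -0.5, "tz": 0, "wx": 0, "wy": 0, "wz": 0, "claw": 4.5}, {"tx": 0, "ty": 0, "tz": -1.3, "wx": 0, "wy": 0, "wz": 0, "claw": 4.5}, {"tx": 0, "ty": 0, "tz": -1.3, "wx": 0, "wy": 0, "wz": 0, "claw": 4.5}, {"tx": 0, "ty": 0, "tz": -1.3, "wx": 0, "wy": 0, "wz": 0, "claw": 4.5}, {"tx": 0, "ty": 0, "tz": -1.2, "wx": 0, "wy": 0, "wz": 0, "claw": 4.5}, {"tx": 0, "ty": 0, "tz": -1.1, "wx": 0, "wy": 0, "wz": 0, "claw": 4.5}, {"tx": 0, "ty": 0, "tz": 0, "wx": 0, "wy": 0, "wz": 0, "claw": 4.5}, {"tx": 0, "ty": 0, "tz": 0, "wx": 0, "wy": 0, "wz": 0, "claw": 4.5}]}}

```text
clock: 7.65
eef_pos: [0.5458, -0.0853, 0.0361]
tcp_rot: [-2.22, -2.222, 0.001]
force: [-0.8, -0.6, -0.7]
finger_gap: 0.0498
gripper_force: 62.6
```

Emit:
{"fn": "carry_out", "kwargs": {"series": [{"tx": 0, "ty": 0, "tz": 0, "wx": 0, "wy": 0, "wz": 0, "claw": 7}, {"tx": 0, "ty": 0, "tz": 0, "wx": 0, "wy": 0, "wz": 0, "claw": 7}, {"tx": 0, "ty": 0, "tz": 0, "wx": 0, "wy": 0, "wz": 0, "claw": 7}, {"tx": 0, "ty": 0, "tz": 0, "wx": 0, "wy": 0, "wz": 0, "claw": 7}, {"tx": 0, "ty": 0, "tz": 2, "wx": 0, "wy": 0, "wz": 0, "claw": 7}, {"tx": 0, "ty": 0, "tz": 3, "wx": 0, "wy": 0, "wz": 0, "claw": 7}, {"tx": 0, "ty": 0, "tz": 3, "wx": 0, "wy": 0, "wz": 0, "claw": 7}, {"tx": 0, "ty": 0, "tz": 0, "wx": 0, "wy": 0, "wz": 0, "claw": 7}, {"tx": 0, "ty": 0, "tz": 0, "wx": 0, "wy": 0, "wz": 0, "claw": 7}]}}

```text
clock: 8.55
eef_pos: [0.5464, -0.0857, 0.1172]
tcp_rot: [2.22, 2.221, 0.001]
force: [-0.4, -0.2, 0.2]
finger_gap: 0.0701
gripper_force: 0.0
```

Emit:
{"fn": "carry_out", "kwargs": {"series": [{"tx": -1.4, "ty": 2.4, "tz": 0, "wx": 0, "wy": 0, "wz": 4.5, "claw": 7}, {"tx": -1.4, "ty": 2.4, "tz": 0, "wx": 0, "wy": 0, "wz": 4.5, "claw": 7}, {"tx": -1.4, "ty": 2.4, "tz": 0, "wx": 0, "wy": 0, "wz": 4.5, "claw": 7}, {"tx": -1.4, "ty": 2.4, "tz": 0, "wx": 0, "wy": 0, "wz": 4.5, "claw": 7}, {"tx": -1.4, "ty": 2.4, "tz": 0, "wx": 0, "wy": 0, "wz": 4.5, "claw": 7}, {"tx": -1.4, "ty": 2.4, "tz": 0, "wx": 0, "wy": 0, "wz": 4.5, "claw": 7}, {"tx": -1.4, "ty": 2.4, "tz": 0, "wx": 0, "wy": 0, "wz": 4.5, "claw": 7}, {"tx": -1.4, "ty": 2.4, "tz": 0, "wx": 0, "wy": 0, "wz": 4.5, "claw": 7}, {"tx": -1.2, "ty": 2.3, "tz": 0, "wx": 0, "wy": 0, "wz": 4.5, "claw": 7}, {"tx": 0, "ty": 0, "tz": 0, "wx": 0, "wy": 0, "wz": 0, "claw": 7}]}}

```text
clock: 9.55
eef_pos: [0.4199, 0.1333, 0.116]
tcp_rot: [-1.301, -2.856, -0.002]
force: [0.2, -0.6, 0.0]
finger_gap: 0.0697
gripper_force: 0.0
```

```bash
python3 - <<'E'
from h import *
c=snap('top','t1'); o=ctrl.get_obs(); print(o['eef_pos'])
print([proj(c,p) for p in([.546,-.0857,.062],[.546,-.0207,.02])])
cv2.imwrite('pics/t1c.png',cv2.resize(c['pixels'][205:325,345:475],None,fx=5,fy=5,interpolation=cv2.INTER_CUBIC))
E
```

```text
[0.42077285 0.13097826 0.11592683]
[(np.float64(450.3850505555139), np.float64(235.6305925907591)), (np.float64(421.72596193303355), np.float64(237.47207404711193))]
```

View pics/t1c.png

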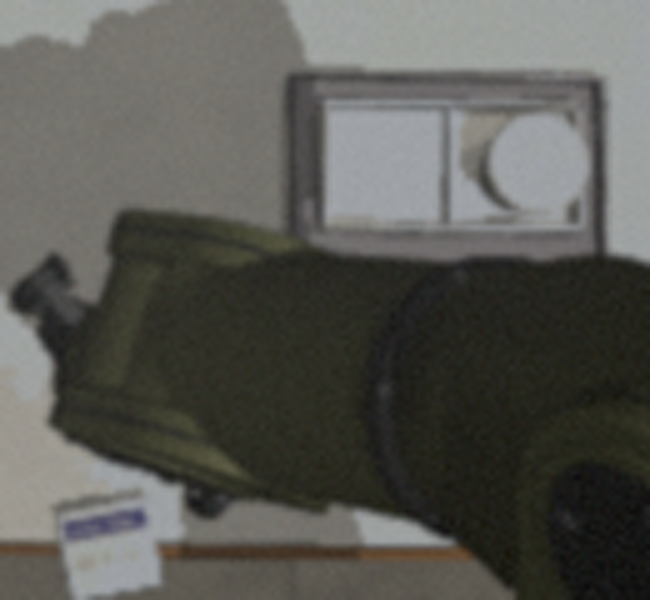

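Cup 1 stands in the far cell, with its lid at about (539,163) in the crop. That is within tolerance, and the top camera's reading proved the better one. I'm now taking the second cup using its top-camera position.

Emit:
{"fn": "carry_out", "kwargs": {"series": [{"tx": 0.3, "ty": -0.4, "tz": 0, "wx": 0, "wy": 0, "wz": 0, "claw": 7}, {"tx": 0, "ty": 0, "tz": -2, "wx": 0, "wy": 0, "wz": 0, "claw": 7}, {"tx": 0, "ty": 0, "tz": -2, "wx": 0, "wy": 0, "wz": 0, "claw": 7}, {"tx": 0, "ty": 0, "tz": -2, "wx": 0, "wy": 0, "wz": 0, "claw": 7}, {"tx": 0, "ty": 0, "tz": -1.5, "wx": 0, "wy": 0, "wz": 0, "claw": 7}, {"tx": 0, "ty": 0, "tz": -1.3, "wx": 0, "wy": 0, "wz": 0, "claw": 7}, {"tx": 0, "ty": 0, "tz": 0, "wx": 0, "wy": 0, "wz": 0, "claw": 7}, {"tx": 0, "ty": 0, "tz": 0, "wx": 0, "wy": 0, "wz": 0, "claw": 7}, {"tx": 0, "ty": 0, "tz": 0, "wx": 0, "wy": 0, "wz": 0, "claw": 7}]}}

```text
clock: 10.5
eef_pos: [0.4257, 0.125, 0.0291]
tcp_rot: [1.316, 2.852, 0.001]
force: [-0.3, -0.1, 0.9]
finger_gap: 0.0698
gripper_force: 0.0
```

Emit:
{"fn": "carry_out", "kwargs": {"series": [{"tx": 0, "ty": 0, "tz": 0, "wx": 0, "wy": 0, "wz": 0, "claw": 4.5}, {"tx": 0, "ty": 0, "tz": 0, "wx": 0, "wy": 0, "wz": 0, "claw": 4.5}, {"tx": 0, "ty": 0, "tz": 0, "wx": 0, "wy": 0, "wz": 0, "claw": 4.5}, {"tx": 0, "ty": 0, "tz": 0, "wx": 0, "wy": 0, "wz": 0, "claw": 4.5}, {"tx": 0, "ty": 0, "tz": 0, "wx": 0, "wy": 0, "wz": 0, "claw": 4.5}, {"tx": 0, "ty": 0, "tz": 0, "wx": 0, "wy": 0, "wz": 0, "claw": 4.5}]}}

```text
clock: 11.1
eef_pos: [0.4256, 0.1254, 0.0296]
tcp_rot: [1.315, 2.852, 0.001]
force: [-0.8, -1.4, 6.8]
finger_gap: 0.0495
gripper_force: 60.8
```

Emit:
{"fn": "carry_out", "kwargs": {"series": [{"tx": 0, "ty": 0, "tz": 1, "wx": 0, "wy": 0, "wz": 0, "claw": 4.5}, {"tx": 0, "ty": 0, "tz": 2, "wx": 0, "wy": 0, "wz": 0, "claw": 4.5}, {"tx": 0, "ty": 0, "tz": 2, "wx": 0, "wy": 0, "wz": 0, "claw": 4.5}, {"tx": 0, "ty": 0, "tz": 2, "wx": 0, "wy": 0, "wz": 0, "claw": 4.5}, {"tx": 1.5, "ty": -1.8, "tz": 0, "wx": 0, "wy": 0, "wz": -5, "claw": 4.5}, {"tx": 1.5, "ty": -1.8, "tz": 0, "wx": 0, "wy": 0, "wz": -5, "claw": 4.5}, {"tx": 1.5, "ty": -1.8, "tz": 0, "wx": 0, "wy": 0, "wz": -5, "claw": 4.5}, {"tx": 1.5, "ty": -1.8, "tz": 0, "wx": 0, "wy": 0, "wz": -5, "claw": 4.5}, {"tx": 1.5, "ty": -1.8, "tz": 0, "wx": 0, "wy": 0, "wz": -5, "claw": 4.5}]}}

```text
clock: 12.0
eef_pos: [0.5005, 0.0344, 0.0991]
tcp_rot: [1.906, 2.497, 0.0]
force: [0.2, 0.4, -0.8]
finger_gap: 0.0497
gripper_force: 62.2
```

Emit:
{"fn": "carry_out", "kwargs": {"series": [{"tx": 1.5, "ty": -1.8, "tz": 0, "wx": 0, "wy": 0, "wz": -5, "claw": 4.5}, {"tx": 1.5, "ty": -1.8, "tz": 0, "wx": 0, "wy": 0, "wz": -5, "claw": 4.5}, {"tx": 1.5, "ty": -1.9, "tz": 0, "wx": 0, "wy": 0, "wz": -5.4, "claw": 4.5}, {"tx": 0, "ty": 0, "tz": 0, "wx": 0, "wy": 0, "wz": 0, "claw": 4.5}, {"tx": 0, "ty": 0, "tz": 0, "wx": 0, "wy": 0, "wz": 0, "claw": 4.5}, {"tx": 0, "ty": 0, "tz": 0, "wx": 0, "wy": 0, "wz": 0, "claw": 4.5}]}}

```text
clock: 12.6
eef_pos: [0.5443, -0.0185, 0.0988]
tcp_rot: [-2.216, -2.225, -0.0]
force: [0.5, 0.6, -0.1]
finger_gap: 0.05
gripper_force: 62.2
```

Emit:
{"fn": "carry_out", "kwargs": {"series": [{"tx": 0.1, "ty": -0.2, "tz": 0, "wx": 0, "wy": 0, "wz": 0, "claw": 4.5}, {"tx": 0, "ty": 0, "tz": -1.3, "wx": 0, "wy": 0, "wz": 0, "claw": 4.5}, {"tx": 0, "ty": 0, "tz": -1.3, "wx": 0, "wy": 0, "wz": 0, "claw": 4.5}, {"tx": 0, "ty": 0, "tz": -1.3, "wx": 0, "wy": 0, "wz": 0, "claw": 4.5}, {"tx": 0, "ty": 0, "tz": -1.2, "wx": 0, "wy": 0, "wz": 0, "claw": 4.5}, {"tx": 0, "ty": 0, "tz": -1.1, "wx": 0, "wy": 0, "wz": 0, "claw": 4.5}, {"tx": 0, "ty": 0, "tz": 0, "wx": 0, "wy": 0, "wz": 0, "claw": 4.5}, {"tx": 0, "ty": 0, "tz": 0, "wx": 0, "wy": 0, "wz": 0, "claw": 4.5}]}}

```text
clock: 13.4
eef_pos: [0.546, -0.0212, 0.036]
tcp_rot: [-2.218, -2.224, 0.0]
force: [-0.4, -0.9, -0.5]
finger_gap: 0.0495
gripper_force: 65.6
```

Emit:
{"fn": "carry_out", "kwargs": {"series": [{"tx": 0, "ty": 0, "tz": 0, "wx": 0, "wy": 0, "wz": 0, "claw": 7}, {"tx": 0, "ty": 0, "tz": 0, "wx": 0, "wy": 0, "wz": 0, "claw": 7}, {"tx": 0, "ty": 0, "tz": 0, "wx": 0, "wy": 0, "wz": 0, "claw": 7}, {"tx": 0, "ty": 0, "tz": 0, "wx": 0, "wy": 0, "wz": 0, "claw": 7}, {"tx": 0, "ty": 0, "tz": 2, "wx": 0, "wy": 0, "wz": 0, "claw": 7}, {"tx": 0, "ty": 0, "tz": 3, "wx": 0, "wy": 0, "wz": 0, "claw": 7}, {"tx": 0, "ty": 0, "tz": 3, "wx": 0, "wy": 0, "wz": 0, "claw": 7}, {"tx": 0, "ty": 0, "tz": 0, "wx": 0, "wy": 0, "wz": 0, "claw": 7}, {"tx": 0, "ty": 0, "tz": 0, "wx": 0, "wy": 0, "wz": 0, "claw": 7}]}}

```text
clock: 14.3
eef_pos: [0.5465, -0.0217, 0.1172]
tcp_rot: [2.218, 2.223, 0.002]
force: [0.2, -0.8, 0.0]
finger_gap: 0.0699
gripper_force: 0.0
```

Emit:
{"fn": "carry_out", "kwargs": {"series": [{"tx": -1.5, "ty": 3.2, "tz": 0, "wx": 0, "wy": 0, "wz": 0.7, "claw": 3}, {"tx": -1.5, "ty": 3.2, "tz": 0, "wx": 0, "wy": 0, "wz": 0.7, "claw": 3}, {"tx": -1.5, "ty": 3.2, "tz": 0, "wx": 0, "wy": 0, "wz": 0.7, "claw": 3}, {"tx": -1.5, "ty": 3.2, "tz": 0, "wx": 0, "wy": 0, "wz": 0.7, "claw": 3}, {"tx": -1.5, "ty": 3.2, "tz": 0, "wx": 0, "wy": 0, "wz": 0.7, "claw": 3}, {"tx": -1.5, "ty": 3.2, "tz": 0, "wx": 0, "wy": 0, "wz": 0.7, "claw": 3}, {"tx": -1.5, "ty": 3.2, "tz": 0, "wx": 0, "wy": 0, "wz": 0.7, "claw": 3}, {"tx": -1.5, "ty": 3.2, "tz": 0, "wx": 0, "wy": 0, "wz": 0.7, "claw": 3}, {"tx": -1.5, "ty": 3.2, "tz": 0, "wx": 0, "wy": 0, "wz": 0.7, "claw": 3}, {"tx": -1.4, "ty": 3.1, "tz": 0, "wx": 0, "wy": 0, "wz": 0.7, "claw": 3}]}}

```text
clock: 15.3
eef_pos: [0.3957, 0.2984, 0.1155]
tcp_rot: [-2.077, -2.356, 0.003]
force: [-0.3, -0.4, 0.3]
finger_gap: 0.0299
gripper_force: 0.0
```

```bash
python3 - <<'E'
from h import *
ctrl.capture('top');ctrl.capture('top')
c=snap('top','t2'); o=ctrl.get_obs(); print(o['eef_pos'],o['tcp_rot'])
print([proj(c,p) for p in([.546,-.0865,.062],[.546,-.0205,.062])])
print(proj(dict(np.load('pics/s1.npz')),o['eef_pos']))
l=cv2.resize(c['pixels'][205:305,395:475],None,fx=5,fy=5,interpolation=cv2.INTER_CUBIC)
s=snap('scene','s4'); r=cv2.resize(s['pixels'][205:330,280:380],None,fx=4,fy=4,interpolation=cv2.INTER_CUBIC)
cv2.imwrite('pics/t2c.png',np.hstack([l,r]))
E
```

```text
[0.39521148 0.30001443 0.11578792] [-2.07136824e+00 -2.35971198e+00  7.91549144e-04]
[(np.float64(450.6992452095814), np.float64(235.63319214926656)), (np.float64(424.7867564483146), np.float64(235.41879947982966))]
(np.float64(361.31948563842724), np.float64(258.340856183274))
```

View pics/t2c.png

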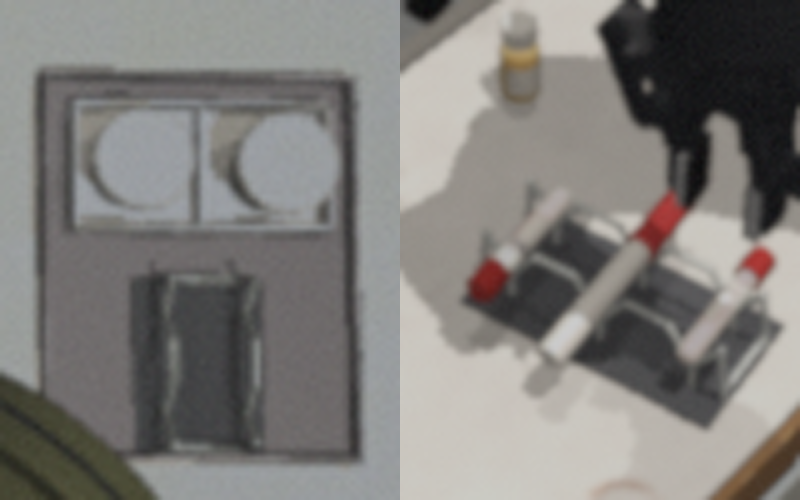

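Left half: both cups stand in their cells, with lids at (142,158) and (289,162) in the crop. Right half: the fingertips at (685,195) and (762,230) straddle above the near tube, whose cap end is at (762,255) and bottom at (692,355). A quick cross-check follows, then the descent.

```bash
python3 - <<'E'
from h import *
s=dict(np.load('pics/s4.npz'))
f=lambda x,y:world(s,(x-402)/4+280,(y-2)/4+205,.034)[:2]
for e,b in(((763,253),(690,357)),((485,290),(562,198))):
    E,B=f(*e),f(*b);d=E-B;n=np.linalg.norm(d);d/=n;print(E,B,n,(E+B)/2-.0095*d,np.degrees(np.arctan2(*d[::-1])))
E
```

```text
[0.40730674 0.24772052] [0.39332251 0.32546553] 0.07899269285489476 [0.39863282 0.29594298] -79.80307873432893
[0.49909939 0.36040537] [0.51140864 0.28696558] 0.07446421306299357 [0.5068244  0.31431617] 99.51490642970245
```

Emit:
{"fn": "carry_out", "kwargs": {"series": [{"tx": 0.2, "ty": -0.3, "tz": 0, "wx": 0, "wy": 0, "wz": 0, "claw": 3}, {"tx": 0, "ty": 0, "tz": -2, "wx": 0, "wy": 0, "wz": 0, "claw": 3}, {"tx": 0, "ty": 0, "tz": -2, "wx": 0, "wy": 0, "wz": 0, "claw": 3}, {"tx": 0, "ty": 0, "tz": -2, "wx": 0, "wy": 0, "wz": 0, "claw": 3}, {"tx": 0, "ty": 0, "tz": 0, "wx": 0, "wy": 0, "wz": 0, "claw": 3}, {"tx": 0, "ty": 0, "tz": 0, "wx": 0, "wy": 0, "wz": 0, "claw": 3}]}}

```text
clock: 16.1
eef_pos: [0.3995, 0.2932, 0.0566]
tcp_rot: [2.081, 2.353, -0.002]
force: [0.1, -0.5, 0.6]
finger_gap: 0.0303
gripper_force: 0.0
```

Emit:
{"fn": "carry_out", "kwargs": {"series": [{"tx": -0.1, "ty": 0.3, "tz": 0, "wx": 0, "wy": 0, "wz": 0, "claw": 3}, {"tx": 0, "ty": 0, "tz": -1.5, "wx": 0, "wy": 0, "wz": 0, "claw": 3}, {"tx": 0, "ty": 0, "tz": -1.5, "wx": 0, "wy": 0, "wz": 0, "claw": 3}, {"tx": 0, "ty": 0, "tz": -1, "wx": 0, "wy": 0, "wz": 0, "claw": 3}, {"tx": 0, "ty": 0, "tz": 0, "wx": 0, "wy": 0, "wz": 0, "claw": 3}, {"tx": 0, "ty": 0, "tz": 0, "wx": 0, "wy": 0, "wz": 0, "claw": 3}]}}

```text
clock: 16.7
eef_pos: [0.3983, 0.2978, 0.017]
tcp_rot: [2.079, 2.355, 0.001]
force: [-0.1, 0.4, 0.7]
finger_gap: 0.03
gripper_force: 0.0
```

Emit:
{"fn": "carry_out", "kwargs": {"series": [{"tx": 0, "ty": 0, "tz": 0, "wx": 0, "wy": 0, "wz": 0, "claw": 0.8}, {"tx": 0, "ty": 0, "tz": 0, "wx": 0, "wy": 0, "wz": 0, "claw": 0.8}, {"tx": 0, "ty": 0, "tz": 0, "wx": 0, "wy": 0, "wz": 0, "claw": 0.8}, {"tx": 0, "ty": 0, "tz": 0, "wx": 0, "wy": 0, "wz": 0, "claw": 0.8}, {"tx": 0, "ty": 0, "tz": 0, "wx": 0, "wy": 0, "wz": 0, "claw": 0.8}, {"tx": 0, "ty": 0, "tz": 0, "wx": 0, "wy": 0, "wz": 0, "claw": 0.8}]}}

```text
clock: 17.3
eef_pos: [0.3978, 0.2977, 0.017]
tcp_rot: [-2.078, -2.356, -0.0]
force: [-2.6, -0.7, 6.8]
finger_gap: 0.0108
gripper_force: 58.8
```

Emit:
{"fn": "carry_out", "kwargs": {"series": [{"tx": 0, "ty": 0, "tz": 1, "wx": 0, "wy": 0, "wz": 0, "claw": 0.8}, {"tx": 0, "ty": 0, "tz": 1.5, "wx": 0, "wy": 0, "wz": 0, "claw": 0.8}, {"tx": 0, "ty": 0, "tz": 2, "wx": 0, "wy": 0, "wz": 0, "claw": 0.8}, {"tx": 0, "ty": 0, "tz": 2, "wx": 0, "wy": 0, "wz": 0, "claw": 0.8}, {"tx": 0.2, "ty": -2.9, "tz": 0, "wx": 0, "wy": 0, "wz": -0.6, "claw": 0.8}, {"tx": 0.2, "ty": -2.9, "tz": 0, "wx": 0, "wy": 0, "wz": -0.6, "claw": 0.8}, {"tx": 0.2, "ty": -2.9, "tz": 0, "wx": 0, "wy": 0, "wz": -0.6, "claw": 0.8}, {"tx": 0.2, "ty": -2.9, "tz": 0, "wx": 0, "wy": 0, "wz": -0.6, "claw": 0.8}, {"tx": 0.2, "ty": -2.9, "tz": 0, "wx": 0, "wy": 0, "wz": -0.6, "claw": 0.8}, {"tx": 0.2, "ty": -2.9, "tz": 0, "wx": 0, "wy": 0, "wz": -0.6, "claw": 0.8}]}}

```text
clock: 18.3
eef_pos: [0.4109, 0.1223, 0.0822]
tcp_rot: [2.152, 2.287, 0.002]
force: [0.4, 0.8, -1.0]
finger_gap: 0.0103
gripper_force: 58.6
```

Emit:
{"fn": "carry_out", "kwargs": {"series": [{"tx": 0.2, "ty": -2.9, "tz": 0, "wx": 0, "wy": 0, "wz": -0.6, "claw": 0.8}, {"tx": 0.1, "ty": -2.9, "tz": 0, "wx": 0, "wy": 0, "wz": -0.6, "claw": 0.8}, {"tx": 0.1, "ty": -2.9, "tz": 0, "wx": 0, "wy": 0, "wz": -0.6, "claw": 0.8}, {"tx": 0.1, "ty": -2.9, "tz": 0, "wx": 0, "wy": 0, "wz": -0.6, "claw": 0.8}, {"tx": 0.1, "ty": -2.9, "tz": 0, "wx": 0, "wy": 0, "wz": -0.6, "claw": 0.8}, {"tx": 0, "ty": -2.9, "tz": 0, "wx": 0, "wy": 0, "wz": -0.6, "claw": 0.8}, {"tx": 0, "ty": 0, "tz": 0, "wx": 0, "wy": 0, "wz": 0, "claw": 0.8}, {"tx": 0, "ty": 0, "tz": 0, "wx": 0, "wy": 0, "wz": 0, "claw": 0.8}, {"tx": 0, "ty": 0, "tz": 0, "wx": 0, "wy": 0, "wz": 0, "claw": 0.8}]}}

```text
clock: 19.2
eef_pos: [0.4167, -0.0495, 0.0819]
tcp_rot: [2.221, 2.221, 0.002]
force: [0.0, 0.0, -0.4]
finger_gap: 0.0103
gripper_force: 58.6
```

```bash
python3 - <<'E'
from h import *
s=snap('scene','s5'); o=ctrl.get_obs(); print(o['eef_pos'],o['tcp_rot'],o['finger_gap'])
print(proj(s,[.416,-.0325,.045]),proj(s,[.442,-.0535,.007]))
cv2.imwrite('pics/s5c.png',cv2.resize(s['pixels'][120:250,350:500],None,fx=5,fy=4.6,interpolation=cv2.INTER_CUBIC))
E
```

```text
[ 0.41659506 -0.04928293  0.08187056] [2.22055217e+00 2.22211306e+00 1.91205414e-03] 0.010384054791668935
(np.float64(439.81345536265127), np.float64(194.89845249166845)) (np.float64(432.7446303201385), np.float64(197.8721994485719))
```

View pics/s5c.png

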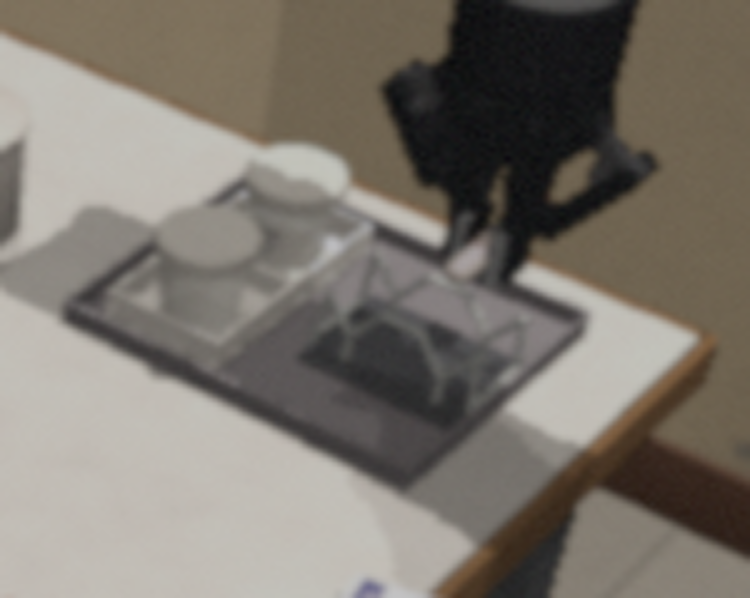

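```bash
python3 - <<'E'
from h import *
s=dict(np.load('pics/s5.npz'))
def cp(X): u,v=proj(s,X); return round((u-350)*5+2,1),round((v-120)*4.6+2,1)
for x in(.416,.442,.468): print(x,cp([x,-.0325,.023]),cp([x,-.0325,.045]))
f=lambda x,y,z:world(s,(x-2)/5+350,(y-2)/4.6+120,z)
print(f(347,356,.021),f(438,402,.021),f(418,328,.045))
E
```

```text
0.416 (np.float64(443.6), np.float64(378.7)) (np.float64(451.1), np.float64(346.5))
0.442 (np.float64(397.2), np.float64(357.1)) (np.float64(404.0), np.float64(325.0))
0.468 (np.float64(351.7), np.float64(336.0)) (np.float64(357.9), np.float64(303.9))
[ 0.46186661 -0.01954129  0.021     ] [ 0.40930387 -0.01740966  0.021     ] [ 0.43567499 -0.03481615  0.045     ]
```

Emit:
{"fn": "carry_out", "kwargs": {"series": [{"tx": 0, "ty": -0.4, "tz": 0, "wx": 0, "wy": 0, "wz": 0, "claw": 0.8}, {"tx": 0, "ty": 0, "tz": -1.5, "wx": 0, "wy": 0, "wz": 0, "claw": 0.8}, {"tx": 0, "ty": 0, "tz": -1.5, "wx": 0, "wy": 0, "wz": 0, "claw": 0.8}, {"tx": 0, "ty": 0, "tz": -1.5, "wx": 0, "wy": 0, "wz": 0, "claw": 0.8}, {"tx": 0, "ty": 0, "tz": -1, "wx": 0, "wy": 0, "wz": 0, "claw": 0.8}, {"tx": 0, "ty": 0, "tz": -0.4, "wx": 0, "wy": 0, "wz": 0, "claw": 0.8}, {"tx": 0, "ty": 0, "tz": 0, "wx": 0, "wy": 0, "wz": 0, "claw": 0.8}, {"tx": 0, "ty": 0, "tz": 0, "wx": 0, "wy": 0, "wz": 0, "claw": 0.8}]}}

```text
clock: 20.05
eef_pos: [0.4139, -0.0548, 0.0359]
tcp_rot: [-2.216, -2.216, 0.014]
force: [0.5, 0.5, -0.4]
finger_gap: 0.0104
gripper_force: 58.8
```

Emit:
{"fn": "carry_out", "kwargs": {"series": [{"tx": 0.1, "ty": 0.1, "tz": -0.5, "wx": 0, "wy": 0, "wz": 0, "claw": 0.8}, {"tx": 0.1, "ty": 0, "tz": -0.4, "wx": 0, "wy": 0, "wz": 0, "claw": 0.8}, {"tx": 0, "ty": 0, "tz": 0, "wx": 0, "wy": 0, "wz": 0, "claw": 0.8}, {"tx": 0, "ty": 0, "tz": 0, "wx": 0, "wy": 0, "wz": 0, "claw": 0.8}]}}

```text
clock: 20.45
eef_pos: [0.4158, -0.0541, 0.027]
tcp_rot: [-2.217, -2.216, 0.014]
force: [-0.9, -1.0, -0.3]
finger_gap: 0.0105
gripper_force: 58.8
```

Emit:
{"fn": "carry_out", "kwargs": {"series": [{"tx": 0, "ty": 0, "tz": -0.3, "wx": 0, "wy": 0, "wz": 0, "claw": 0.8}, {"tx": 0, "ty": 0, "tz": -0.3, "wx": 0, "wy": 0, "wz": 0, "claw": 0.8}, {"tx": 0, "ty": 0, "tz": 0, "wx": 0, "wy": 0, "wz": 0, "claw": 0.8}, {"tx": 0, "ty": 0, "tz": 0, "wx": 0, "wy": 0, "wz": 0, "claw": 0.8}]}}

```text
clock: 20.85
eef_pos: [0.4162, -0.0542, 0.0208]
tcp_rot: [-2.217, -2.216, 0.013]
force: [1.5, -0.5, -0.4]
finger_gap: 0.0106
gripper_force: 58.8
```

```bash
python3 - <<'E'
from h import *
o=ctrl.get_obs(); print(np.round(o['joint_positions'],3),o['eef_pos'],o['force'])
E
```

```text
[ 0.17   0.899 -0.246  2.294  1.698  0.195 -1.688] [ 0.41624191 -0.05415624  0.02081017] [ 1.51978567 -0.46830563 -0.3905136 ]
```

Emit:
{"fn": "carry_out", "kwargs": {"series": [{"tx": 0, "ty": 0, "tz": 0, "wx": 0, "wy": 0, "wz": 0, "claw": 2.6}, {"tx": 0, "ty": 0, "tz": 0, "wx": 0, "wy": 0, "wz": 0, "claw": 2.6}, {"tx": 0, "ty": 0, "tz": 0, "wx": 0, "wy": 0, "wz": 0, "claw": 2.6}, {"tx": 0, "ty": 0, "tz": 0, "wx": 0, "wy": 0, "wz": 0, "claw": 2.6}, {"tx": 0, "ty": 0, "tz": 1, "wx": 0, "wy": 0, "wz": 0, "claw": 2.6}, {"tx": 0, "ty": 0, "tz": 1, "wx": 0, "wy": 0, "wz": 0, "claw": 2.6}, {"tx": 0, "ty": 0, "tz": 1, "wx": 0, "wy": 0, "wz": 0, "claw": 2.6}, {"tx": 0, "ty": 0, "tz": 1, "wx": 0, "wy": 0, "wz": 0, "claw": 2.6}, {"tx": 0, "ty": 0, "tz": 2, "wx": 0, "wy": 0, "wz": 0, "claw": 2.6}, {"tx": 0, "ty": 0, "tz": 2, "wx": 0, "wy": 0, "wz": 0, "claw": 2.6}]}}

```text
clock: 21.85
eef_pos: [0.4152, -0.0541, 0.1015]
tcp_rot: [-2.216, -2.216, 0.016]
force: [1.1, -0.6, -0.2]
finger_gap: 0.0261
gripper_force: 0.0
```

Emit:
{"fn": "carry_out", "kwargs": {"series": [{"tx": 0.9, "ty": 3.6, "tz": 0.3, "wx": 0, "wy": 0, "wz": 0.7, "claw": 3}, {"tx": 0.9, "ty": 3.6, "tz": 0.3, "wx": 0, "wy": 0, "wz": 0.7, "claw": 3}, {"tx": 0.9, "ty": 3.6, "tz": 0.3, "wx": 0, "wy": 0, "wz": 0.7, "claw": 3}, {"tx": 0.9, "ty": 3.6, "tz": 0.3, "wx": 0, "wy": 0, "wz": 0.7, "claw": 3}, {"tx": 0.9, "ty": 3.6, "tz": 0, "wx": 0, "wy": 0, "wz": 0.7, "claw": 3}, {"tx": 0.9, "ty": 3.6, "tz": 0, "wx": 0, "wy": 0, "wz": 0.7, "claw": 3}, {"tx": 0.9, "ty": 3.6, "tz": 0, "wx": 0, "wy": 0, "wz": 0.7, "claw": 3}, {"tx": 0.9, "ty": 3.6, "tz": 0, "wx": 0, "wy": 0, "wz": 0.7, "claw": 3}, {"tx": 0.9, "ty": 3.6, "tz": 0, "wx": 0, "wy": 0, "wz": 0.7, "claw": 3}, {"tx": 0.9, "ty": 3.6, "tz": 0, "wx": 0, "wy": 0, "wz": 0.7, "claw": 3}]}}

```text
clock: 22.85
eef_pos: [0.5057, 0.3069, 0.1127]
tcp_rot: [-2.077, -2.349, 0.016]
force: [1.9, 1.1, -0.4]
finger_gap: 0.0296
gripper_force: 0.0
```

Emit:
{"fn": "carry_out", "kwargs": {"series": [{"tx": 0, "ty": 0.5, "tz": 0, "wx": 0, "wy": 0, "wz": 0, "claw": 3}, {"tx": 0, "ty": 0, "tz": -2, "wx": 0, "wy": 0, "wz": 0, "claw": 3}, {"tx": 0, "ty": 0, "tz": -2, "wx": 0, "wy": 0, "wz": 0, "claw": 3}, {"tx": 0, "ty": 0, "tz": -1.5, "wx": 0, "wy": 0, "wz": 0, "claw": 3}, {"tx": 0, "ty": 0, "tz": 0, "wx": 0, "wy": 0, "wz": 0, "claw": 3}, {"tx": 0, "ty": 0, "tz": 0, "wx": 0, "wy": 0, "wz": 0, "claw": 3}]}}

```text
clock: 23.45
eef_pos: [0.5057, 0.3106, 0.058]
tcp_rot: [-2.078, -2.348, 0.016]
force: [0.9, 0.1, 0.4]
finger_gap: 0.0298
gripper_force: 0.0
```

Emit:
{"fn": "carry_out", "kwargs": {"series": [{"tx": 0, "ty": 0.2, "tz": -1.5, "wx": 0, "wy": 0, "wz": 0, "claw": 3}, {"tx": 0, "ty": 0, "tz": -1.5, "wx": 0, "wy": 0, "wz": 0, "claw": 3}, {"tx": 0, "ty": 0, "tz": -1.1, "wx": 0, "wy": 0, "wz": 0, "claw": 3}, {"tx": 0, "ty": 0, "tz": 0, "wx": 0, "wy": 0, "wz": 0, "claw": 3}, {"tx": 0, "ty": 0, "tz": 0, "wx": 0, "wy": 0, "wz": 0, "claw": 3}]}}

```text
clock: 23.95
eef_pos: [0.5056, 0.3128, 0.0164]
tcp_rot: [-2.078, -2.348, 0.016]
force: [0.1, -0.3, 0.1]
finger_gap: 0.0298
gripper_force: 0.0
```

Emit:
{"fn": "carry_out", "kwargs": {"series": [{"tx": 0, "ty": 0, "tz": 0, "wx": 0, "wy": 0, "wz": 0, "claw": 0.8}, {"tx": 0, "ty": 0, "tz": 0, "wx": 0, "wy": 0, "wz": 0, "claw": 0.8}, {"tx": 0, "ty": 0, "tz": 0, "wx": 0, "wy": 0, "wz": 0, "claw": 0.8}, {"tx": 0, "ty": 0, "tz": 0, "wx": 0, "wy": 0, "wz": 0, "claw": 0.8}, {"tx": 0, "ty": 0, "tz": 0, "wx": 0, "wy": 0, "wz": 0, "claw": 0.8}, {"tx": 0, "ty": 0, "tz": 0, "wx": 0, "wy": 0, "wz": 0, "claw": 0.8}]}}

```text
clock: 24.55
eef_pos: [0.5063, 0.3132, 0.0173]
tcp_rot: [-2.078, -2.348, 0.013]
force: [0.7, 0.7, 3.3]
finger_gap: 0.0106
gripper_force: 58.6
```

Emit:
{"fn": "carry_out", "kwargs": {"series": [{"tx": 0, "ty": 0, "tz": 1, "wx": 0, "wy": 0, "wz": 0, "claw": 0.8}, {"tx": 0, "ty": 0, "tz": 1.5, "wx": 0, "wy": 0, "wz": 0, "claw": 0.8}, {"tx": 0, "ty": 0, "tz": 2, "wx": 0, "wy": 0, "wz": 0, "claw": 0.8}, {"tx": 0, "ty": 0, "tz": 2, "wx": 0, "wy": 0, "wz": 0, "claw": 0.8}, {"tx": -0.4, "ty": -3, "tz": 0, "wx": 0, "wy": 0, "wz": -0.6, "claw": 0.8}, {"tx": -0.4, "ty": -3, "tz": 0, "wx": 0, "wy": 0, "wz": -0.6, "claw": 0.8}, {"tx": -0.4, "ty": -3, "tz": 0, "wx": 0, "wy": 0, "wz": -0.6, "claw": 0.8}, {"tx": -0.4, "ty": -3, "tz": 0, "wx": 0, "wy": 0, "wz": -0.6, "claw": 0.8}, {"tx": -0.4, "ty": -3, "tz": 0, "wx": 0, "wy": 0, "wz": -0.6, "claw": 0.8}, {"tx": -0.4, "ty": -3, "tz": 0, "wx": 0, "wy": 0, "wz": -0.6, "claw": 0.8}]}}

```text
clock: 25.55
eef_pos: [0.4817, 0.1317, 0.083]
tcp_rot: [-2.151, -2.281, 0.014]
force: [1.2, -0.4, -0.3]
finger_gap: 0.0106
gripper_force: 58.5
```

Emit:
{"fn": "carry_out", "kwargs": {"series": [{"tx": -0.3, "ty": -3, "tz": 0, "wx": 0, "wy": 0, "wz": -0.6, "claw": 0.8}, {"tx": -0.3, "ty": -3, "tz": 0, "wx": 0, "wy": 0, "wz": -0.6, "claw": 0.8}, {"tx": -0.3, "ty": -3, "tz": 0, "wx": 0, "wy": 0, "wz": -0.6, "claw": 0.8}, {"tx": -0.2, "ty": -3, "tz": 0, "wx": 0, "wy": 0, "wz": -0.6, "claw": 0.8}, {"tx": -0.2, "ty": -3, "tz": 0, "wx": 0, "wy": 0, "wz": -0.6, "claw": 0.8}, {"tx": 0, "ty": -3, "tz": 0, "wx": 0, "wy": 0, "wz": -0.6, "claw": 0.8}, {"tx": 0, "ty": 0, "tz": 0, "wx": 0, "wy": 0, "wz": 0, "claw": 0.8}, {"tx": 0, "ty": 0, "tz": 0, "wx": 0, "wy": 0, "wz": 0, "claw": 0.8}, {"tx": 0, "ty": 0, "tz": 0, "wx": 0, "wy": 0, "wz": 0, "claw": 0.8}]}}

```text
clock: 26.45
eef_pos: [0.4693, -0.0458, 0.0825]
tcp_rot: [-2.219, -2.214, 0.012]
force: [-0.2, 0.9, -0.0]
finger_gap: 0.0106
gripper_force: 58.5
```

```bash
python3 - <<'E'
from h import *
s=snap('scene','s6'); o=ctrl.get_obs(); print(o['eef_pos'],o['tcp_rot'],o['finger_gap'])
l=cv2.resize(s['pixels'][120:250,350:500],None,fx=3,fy=3,interpolation=cv2.INTER_CUBIC)
r=cv2.resize(s['pixels'][230:330,280:390],None,fx=3,fy=3.9,interpolation=cv2.INTER_CUBIC)
cv2.imwrite('pics/s6c.png',np.hstack([l,r]))
E
```

```text
[ 0.46926889 -0.04559061  0.08241839] [-2.21854193 -2.21452934  0.01187413] 0.010512727505359018
```

View pics/s6c.png

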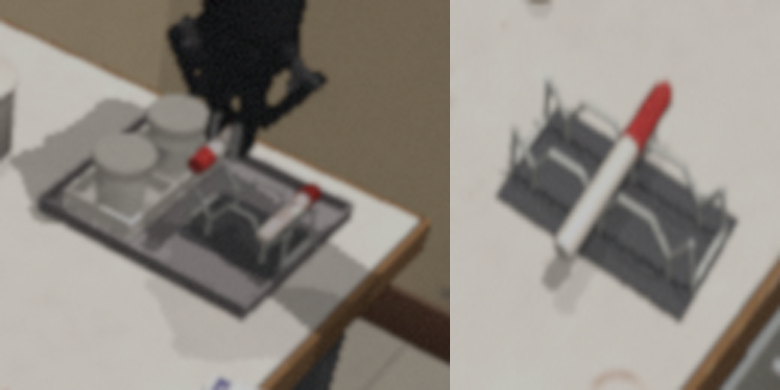

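The first tube lies in the near V, with its cap at (312,192) in the crop. The marker is undisturbed at (615,165), and the second tube is held level with its cap at (203,158). I'm lowering it.

Emit:
{"fn": "carry_out", "kwargs": {"series": [{"tx": -0.1, "ty": -0.8, "tz": 0, "wx": 0, "wy": 0, "wz": 0, "claw": 0.8}, {"tx": 0, "ty": 0, "tz": -1, "wx": 0, "wy": 0, "wz": 0, "claw": 0.8}, {"tx": 0, "ty": 0, "tz": -1, "wx": 0, "wy": 0, "wz": 0, "claw": 0.8}, {"tx": 0, "ty": 0, "tz": -1, "wx": 0, "wy": 0, "wz": 0, "claw": 0.8}, {"tx": 0, "ty": 0, "tz": -1, "wx": 0, "wy": 0, "wz": 0, "claw": 0.8}, {"tx": 0, "ty": 0, "tz": 0, "wx": 0, "wy": 0, "wz": 0, "claw": 0.8}, {"tx": 0, "ty": 0, "tz": 0, "wx": 0, "wy": 0, "wz": 0, "claw": 0.8}]}}

```text
clock: 27.2
eef_pos: [0.4675, -0.0548, 0.0414]
tcp_rot: [-2.219, -2.212, 0.016]
force: [0.2, 0.5, 0.0]
finger_gap: 0.0103
gripper_force: 58.5
```

Emit:
{"fn": "carry_out", "kwargs": {"series": [{"tx": 0, "ty": 0, "tz": -0.7, "wx": 0, "wy": 0, "wz": 0, "claw": 0.8}, {"tx": 0, "ty": 0, "tz": -0.7, "wx": 0, "wy": 0, "wz": 0, "claw": 0.8}, {"tx": 0, "ty": 0, "tz": -0.6, "wx": 0, "wy": 0, "wz": 0, "claw": 0.8}, {"tx": 0, "ty": 0, "tz": 0, "wx": 0, "wy": 0, "wz": 0, "claw": 0.8}, {"tx": 0, "ty": 0, "tz": 0, "wx": 0, "wy": 0, "wz": 0, "claw": 0.8}]}}

```text
clock: 27.7
eef_pos: [0.4678, -0.0551, 0.0217]
tcp_rot: [-2.221, -2.212, 0.015]
force: [0.7, -0.6, -0.6]
finger_gap: 0.0105
gripper_force: 58.6
```

Emit:
{"fn": "carry_out", "kwargs": {"series": [{"tx": 0, "ty": 0, "tz": 0, "wx": 0, "wy": 0, "wz": 0, "claw": 2.4}, {"tx": 0, "ty": 0, "tz": 0, "wx": 0, "wy": 0, "wz": 0, "claw": 2.4}, {"tx": 0, "ty": 0, "tz": 0, "wx": 0, "wy": 0, "wz": 0, "claw": 2.4}, {"tx": 0, "ty": 0, "tz": 0, "wx": 0, "wy": 0, "wz": 0, "claw": 2.4}, {"tx": 0, "ty": 0, "tz": 1, "wx": 0, "wy": 0, "wz": 0, "claw": 2.4}, {"tx": 0, "ty": 0, "tz": 1, "wx": 0, "wy": 0, "wz": 0, "claw": 2.4}, {"tx": 0, "ty": 0, "tz": 2, "wx": 0, "wy": 0, "wz": 0, "claw": 2.4}, {"tx": 0, "ty": 0, "tz": 3, "wx": 0, "wy": 0, "wz": 0, "claw": 2.4}, {"tx": 0, "ty": 0, "tz": 4, "wx": 0, "wy": 0, "wz": 0, "claw": 2.4}, {"tx": 0, "ty": 0, "tz": 4, "wx": 0, "wy": 0, "wz": 0, "claw": 2.4}]}}

```text
clock: 28.7
eef_pos: [0.467, -0.0552, 0.1731]
tcp_rot: [-2.22, -2.211, 0.016]
force: [1.1, -0.2, -0.5]
finger_gap: 0.0242
gripper_force: 0.0
```

Emit:
{"fn": "carry_out", "kwargs": {"series": [{"tx": 0, "ty": 4, "tz": 0, "wx": 0, "wy": 0, "wz": 0, "claw": 2.4}, {"tx": 0, "ty": 4, "tz": 0, "wx": 0, "wy": 0, "wz": 0, "claw": 2.4}, {"tx": 0, "ty": 4, "tz": 0, "wx": 0, "wy": 0, "wz": 0, "claw": 2.4}, {"tx": 0, "ty": 4, "tz": 0, "wx": 0, "wy": 0, "wz": 0, "claw": 2.4}, {"tx": 0, "ty": 4, "tz": 0, "wx": 0, "wy": 0, "wz": 0, "claw": 2.4}, {"tx": 0, "ty": 4, "tz": 0, "wx": 0, "wy": 0, "wz": 0, "claw": 2.4}, {"tx": 0, "ty": 4, "tz": 0, "wx": 0, "wy": 0, "wz": 0, "claw": 2.4}, {"tx": 0, "ty": 0, "tz": 0, "wx": 0, "wy": 0, "wz": 0, "claw": 2.4}, {"tx": 0, "ty": 0, "tz": 0, "wx": 0, "wy": 0, "wz": 0, "claw": 2.4}]}}

```text
clock: 29.6
eef_pos: [0.4673, 0.2256, 0.1718]
tcp_rot: [-2.218, -2.215, 0.015]
force: [0.3, -0.7, -0.3]
finger_gap: 0.0242
gripper_force: 0.0
```

```bash
python3 - <<'E'
from h import *
s=snap('top','t3'); o=ctrl.get_obs(); print(o['eef_pos'],o['finger_gap'])
print([[round(q,1) for q in np.subtract(proj(s,[x,-.0535,.037]),(395,205))*5] for x in(.416,.468)])
l=cv2.resize(s['pixels'][205:305,395:475],None,fx=5,fy=5,interpolation=cv2.INTER_CUBIC)
q=snap('scene','s7');r=cv2.resize(q['pixels'][125:250,360:460],None,fx=4,fy=4,interpolation=cv2.INTER_CUBIC)
cv2.imwrite('pics/t3c.png',np.hstack([l,r]))
E
```

```text
[0.46754594 0.22397025 0.17164029] 0.024241429085999605
[[np.float64(207.9), np.float64(410.0)], [np.float64(206.0), np.float64(308.8)]]
```

View pics/t3c.png

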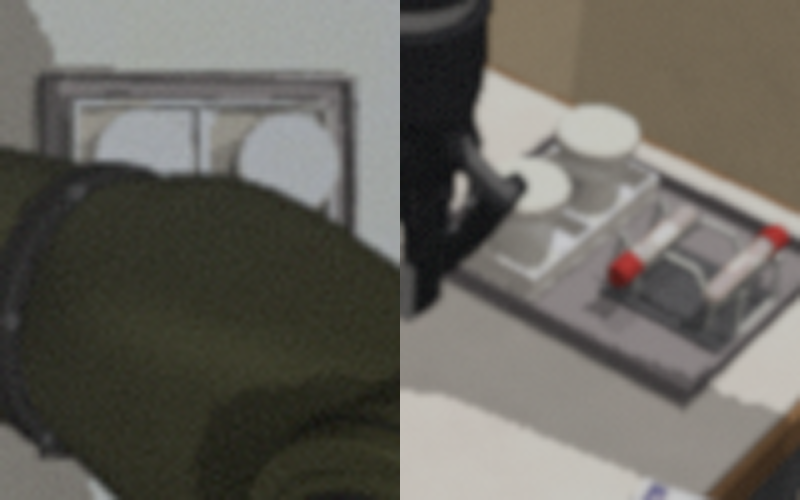

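```bash
python3 - <<'E'
from h import *
s=dict(np.load('pics/s7.npz'))
f=lambda x,y:world(s,(x-402)/4+360,(y-2)/4+125,.037)[:2]
for e,b in(((783,232),(708,298)),((618,276),(692,212))):
    E,B=f(*e),f(*b);d=E-B;n=np.linalg.norm(d);d/=n;print(E,B,n,(E+B)/2-.0095*d-[.442,-.0535],np.degrees(np.arctan2(*d[::-1])))
E
```

```text
[ 0.41616825 -0.10583792] [ 0.41798384 -0.02349589] 0.08236204466672994 [-0.02471454 -0.00166922] -91.26313482492742
[ 0.46925234 -0.00542569] [ 0.46867988 -0.08606954] 0.08064587535904492 [ 0.02689868 -0.00174738] 89.59328678871398
```

Both tubes are in their Vs: within 2 mm across and along, and within 1.3 degrees. Both cups stand in their cells, and the marker and jar weren't touched. I'm handing in.

```bash
python3 -c "
from cell import ctrl; print(ctrl.close_job())"
```

```text
the job is handed in; nothing more can be done
None
```

I handed the job in at about 30 s of the 106 s allowed: both cups stand in their cells, both tubes lie in the V places, and the marker and jar were left alone. The hand-in reported no pass or fail.

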